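# Wedge the gel casting platform up to its height gauge

### The job

Slide the taller of the two loose grey wedges, thin end first and flat on the bench, squarely under the middle of the casting platform's front edge until the platform rises to the pin of the height gauge and bears lightly on it, with about 5 N (at least 2, and at most 12). Leave the wedge there holding the platform up, do not push on the platform or the gauge with the robot itself, and leave the other things on the bench where they are.

Things in the scene. Friction and masses are not known exactly. Their poses are not given: they have to be found in the camera images.
- platform: Sizes in mm. Gel casting platform, loose, 0.65 to 0.95 kg: aluminium plate 150 wide (x), 192 long (y), with a clear tray and white comb on it. Its front edge, to be raised, is the -y end: a round nosing 12 thick, along x; the wedge goes in along +y. Four short feet, 105 clear width between the front ones. Origin on the bench under its middle. The plate at first slopes down to the front by 0.05 rad
- lip (a point): Lowest point of the middle of the platform's front edge, 9 above the bench at the start; carried by the platform, axes as the platform's. The plate's top under the gauge pin is 12 higher than this point at the start
- frame: Low grey U-shaped rail, 174 x 157 x 11, fixed to the bench, open at its -y end, in which the platform sits; pushed, the platform slides back up to 2 and then its rear feet bear on the rail and it pivots there, 168 behind its front edge. Origin on the bench under the platform's, same axes
- gauge: Height gauge, fixed and rigid: dark steel foot block beside the platform's +x side, short column, and a steel arm 12 wide, its top up to 57 above the bench, reaching in -x over the platform's front edge, with a ball-ended pin of 8 diameter under its end. Its height differs each time. Origin at the frame's origin in plan, level with the underside of its foot; same axes
- mark (a point): The height mark: lowest point of the gauge's pin, 18 behind the platform's front edge at mid width, 4 to 9 above the plate at the start. Readings are not exact enough to tell how hard the platform bears on it (the contact is stiff: 1 mm too high is too much): feel for the rise in the push on the wedge
- tall_wedge: Taller wedge, grey plastic, 0.12 kg: 36 wide (x), 140 long (y), tapering 1 in 5 from 31 high at the heel (-y end) to 3 at the toe (+y end); flat upright sides to grip at the heel. Stays put under load when let go. Sliding it, neither lifted nor pressed, takes 5 to 12 N until the pin is met; each N on the pin adds 1 to 2.2 N. Ends 55 to 95 in. Origin under its middle
- tall_wedge_toe (a point): Middle of the tall wedge's toe, at its underside, 70 along own +y from its origin
- low_wedge: The other wedge: same width and length but only 12 high at its heel, too low for the job; to be left alone. Origin under its middle, toe to own +y
- tube_rack: White tube rack, 85 x 125 x 30, origin under its centre; a bystander
- tip_box: Blue box of yellow pipette tips, 85 x 125 x 51, origin under its centre; a bystander
- reagent_bottle: Amber bottle, 64 across, 130 tall, origin under its centre; a bystander
- jar: Clear jar, 70 across, 85 tall, origin under its centre; a bystander
- vial: Small capped vial, 30 across, 60 tall, origin under its centre; a bystander
- mouse: Computer mouse, 100 x 60 x 30, origin under its centre; a bystander
There are look-alikes about, which are no part of the job. Leave any pink look-alike of the tall_wedge alone. What is shaped like the gauge but green or red is not meant.

How it is judged (in metres and radians):
On the way, in this order (a step that is already met when the one before it is completed fails the run):
1. the tall wedge lies flat on the bench, squarely before the platform, its toe under the front edge, with the platform not yet up at the pin (y of tall_wedge_toe in the frame of lip above 0.004 m and angle between tall_wedge's own z axis and vertical below 0.06 rad and angle between the y axis of tall_wedge and the y axis of platform, either way round below 0.2 rad and x of tall_wedge_toe in the frame of lip between -0.03 and 0.03 m and contact force between platform and gauge below 0.2 N), for 0.1 s.
2. the wedge lifts the platform until it bears on the gauge pin (y of tall_wedge_toe in the frame of lip above 0.045 m and contact force between tall_wedge and platform above 1 N and contact force between platform and gauge above 1 N), for 0.1 s.
At the end, for the whole second after the job is handed in: The tall wedge, let go and at rest, lies flat (tilt under 0.06 rad), squarely (within 0.2 rad) under the middle (within 30 mm) of the front edge, toe at least 45 mm in, and carries the platform, which still sits in its frame (within 6 mm) and bears on the gauge pin with 1.5 to 13 N (contact force between platform and gauge between 1.5 and 13 N and contact force between tall_wedge and platform above 1 N and y of tall_wedge_toe in the frame of lip above 0.045 m and angle between tall_wedge's own z axis and vertical below 0.06 rad and angle between the y axis of tall_wedge and the y axis of platform, either way round below 0.2 rad and x of tall_wedge_toe in the frame of lip between -0.03 and 0.03 m and horizontal distance between platform and frame below 0.006 m and linear speed of each of platform, tall_wedge below 0.01 m/s); the robot touches nothing.
It fails at once if the platform is forced against the gauge pin with more than 18 N (contact force between platform and gauge above 18 N).
It fails at once if the robot pushes on the platform (contact force between the arm and platform above 3 N).
It fails at once if the gripper pushes on the platform (contact force between the fingers and platform above 3 N).
It fails at once if the robot pushes on the gauge (contact force between any of the arm, the fingers and gauge above 3 N).
It fails at once if the low wedge or a bystander is displaced by more than 20 mm (distance of any of low_wedge, tube_rack, tip_box, reagent_bottle, jar, vial, mouse from where it was at the start of the episode above 0.02 m).
It also fails if it takes over 54 s, if anything falls off the work surface, if the arm or the gripper's body presses on something with over 40 N, if the wrist force passes 120 N, or if a joint passes its speed limit or range.

### The arm

A 7-joint arm with a two-finger parallel gripper is mounted at the origin on the work surface. World frame = base frame: x ahead of the robot, y to its left, z up, the work surface at z = 0. Lengths are in mm, angles in rad, forces in N, time in s.
With the tool pointing down it reaches from about 350 to 900 mm from the base axis. Payload 7.2 kg.
Tool frame: the origin (TCP) lies between the finger pads; the fingertips stand 25 mm ahead of it and the grasp point (between the pads) lies 6 mm ahead of it; z points along the fingers, y is the line along which they close (so a half turn about z gives the same grasp; the last joint's range is limited). The gripper opens to 85 mm and grips with 20 to 120 N. Pads are 22 mm wide; open, the fingers measure 114 mm over their backs; the gripper's body (76 mm by 85 mm) begins 54 mm behind the grasp point. The pads swing forward as they close: fully open they stand 13 mm farther back than shut.
Start: joints at [1.246, 0.411, -0.013, 1.596, 0.006, 1.134, -0.082], TCP at [158.729, -604.51, 256.297] pointing down, gripper open.
Joint ranges: [-2.95, 2.95], [-0.29, 1.99], [-1.47, 1.44], [0.14, 2.54], [-1.03, 4.17], [0.13, 1.85], [-2.86, 2.86]. Speed limits (rad/s): [2.39, 2.39, 3.01, 3.01, 3.14, 3.14, 3.14].

### API

Orientations are given as a unit quaternion [x, y, z, w].
In Python, from station import sensors, cams, job gives the robot as it stands. The module is installed in compiled form; this text tells all that it offers.
- The arm moves only by the shell command python3 -m crank 'ROWS' [FORCE]. ROWS is JSON, a list of rows, each a list of 7 numbers: the turn, a rotation vector about the tool's x, y, z in rad, then the shift along the tool's x, y, z in mm, then the opening in per cent of the stroke, from 0 (shut) to 100 (fully open). A call has 1 to 8 rows; each row is the pose to reach, as a shift and turn from the pose commanded when the call began, along the tool's axes at that moment; what a row does not reach only later rows make up. A row lasts 1/8 s, in which the tool goes at most 62.5 mm and 10.7 degrees, less where a joint would pass 70% of its speed; a pose out of reach is approached as far as the arm can. A call with a gripper value outside its range is refused whole. The fingers move at their own pace and stop on an object; FORCE is the grip in N (left out, the last holds). Time passes only in rows, so rows that repeat a pose let the fingers close. It gives the time, the measured TCP pose, the force, the opening and the grip force at its end, in the units of the state.
- sensors.get_state(): the state, without advancing time (a new reading comes with each control period).
- cams.capture(name): name is "scene" or "top" or "wrist"; returns the picture (400x640x3 uint8, red, green, blue); there is no depth.
- cams.calibration(name): a dict with "mtx" (3x3 intrinsics, pixels), "R" (3x3) and "t" (3): a world point X has camera coordinates R X + t. Camera axes: x right, y down, z forward; pixel columns grow to the right and rows downward; lengths in mm; the calibration is good to about 2 mm. A picture is of the moment at which its call begins: read the wrist's pose just before it. calibration takes no time and is no camera call; for the wrist camera it gives the pose at the moment of the call.
- job.finish_job(): hands the job in; it is judged then, once.
The state is a dict: "time_s": time; "joint_pos": joint angles; "joint_velocities": joint speeds; "joint_torque": joint torques, N m; "eef_pos": TCP position; "eef_rot": TCP orientation; "contact_force": force on the tool from outside, world axes, zero at the start; "torque": the same for the moment, N m; "opening": finger opening in mm; "gripper_force": force on a finger pad.
Only numpy, scipy, OpenCV 4.12 (cv2) and the standard library are available. Lean on these libraries where they do the work, as an engineer would, in place of code of your own. Each camera call takes 0.05 s, during which the arm holds its last target. There are 200 camera calls.

## Working session

There is one attempt and no reset: what is moved stays moved. The work goes in short steps, Python scripts to look and compute and a shell command to move; the robot and the scene stay as the last step left them, time stands still between calls to the robot, and variables do not carry over. Pictures are saved under pics/ and viewed, at most 10 in all, crops included, and the job is handed in when it is done.

```bash
mkdir -p pics; cat > h.py <<'E'
import numpy as np, cv2
from station import sensors, cams, job
def snap(n,f):
    c=cams.calibration(n); im=cams.capture(n); cv2.imwrite('pics/'+f,im[:,:,::-1]); np.savez('pics/'+f[:-4]+'.npz',**{k:np.array(v) for k,v in c.items()}); return im,c
def ray(c,u,v,z=0):
    K,R,t=[np.array(c[k],float) for k in('mtx','R','t')]; t=t.ravel()
    o=-R.T@t; d=R.T@np.linalg.solve(K,[u,v,1.]); return o+d*(z-o[2])/d[2]
def proj(c,X):
    K,R,t=[np.array(c[k],float) for k in('mtx','R','t')]; p=K@(R@np.array(X,float)+t.ravel()); return p[:2]/p[2]
E
python3 - <<'E'
from h import *
print(sensors.get_state())
for n in('top','scene'):
    im,c=snap(n,n+'0.png'); print(n,-np.array(c['R']).T@np.array(c['t']).ravel())
E
```

```text
{'time_s': 0.0, 'joint_pos': array([ 1.24577912,  0.41188957, -0.01274115,  1.5970615 ,  0.00558891,
        1.13434683, -0.0821973 ]), 'joint_velocities': array([-0.00042195,  0.00082304,  0.00012238,  0.00042437,  0.00032175,
        0.00161883, -0.00093536]), 'joint_torque': array([-3.98154425e-04, -6.00619769e+01,  6.82073124e-01, -2.99410880e+01,
        1.38921392e-02,  1.07221113e-02,  3.71975227e-05]), 'eef_pos': array([ 158.61016031, -604.0423468 ,  255.45219882]), 'eef_rot': array([ 9.91763426e-01,  1.28080480e-01, -1.55122563e-04, -8.20386689e-04]), 'contact_force': array([ 4.12207732e-01, -3.73826070e-04,  2.44057232e-01]), 'torque': array([-0.01402711,  0.002452  ,  0.01607635]), 'gripper_force': 0.0, 'opening': 85.3620093097852}
top [ 180.97404715  -12.29747974 1679.8578185 ]
scene [1134.34907794 -786.85058721  971.0551009 ]
```

View pics/top0.png

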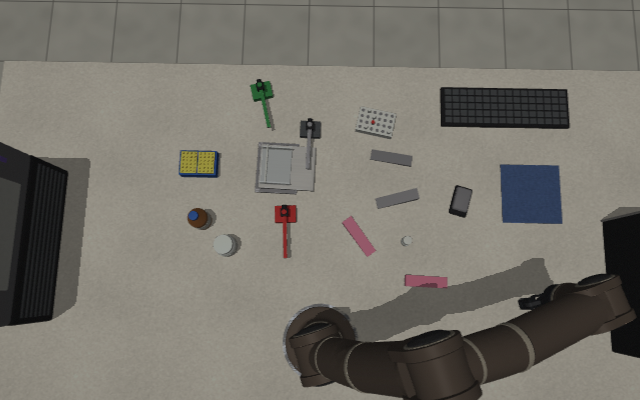

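View pics/scene0.png

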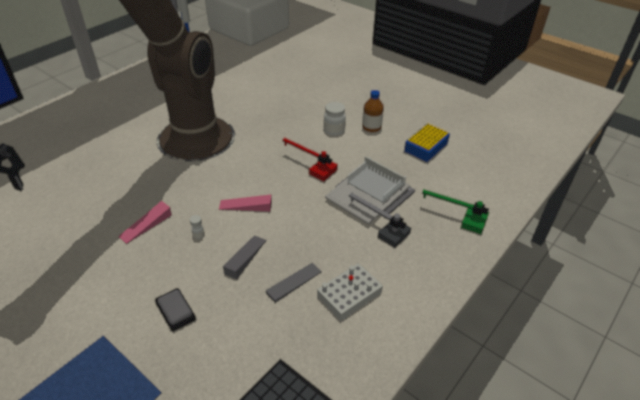

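Candidates for the tall wedge:
- Grey A: top (391,158), scene (293,282). It looks low.
- Grey B: top (397,199), scene (244,256). It has a tall dark heel face at its lower-left end.
- Pink ones: top (358,236) and (426,282). Excluded by colour.

The gauge is the grey one, top (310,130); red (286,215) and green (262,92) are not meant. I choose B and will check it in a crop.

```bash
python3 - <<'E'
from h import *
a=cv2.imread('pics/top0.png')[110:220,245:425]; a=cv2.resize(a,None,fx=4.4,fy=4.4,interpolation=cv2.INTER_CUBIC)
b=cv2.imread('pics/scene0.png')[155:310,210:420]; b=cv2.resize(b,None,fx=3.8,fy=3.8,interpolation=cv2.INTER_CUBIC)
cv2.imwrite('pics/ct.png',a);cv2.imwrite('pics/cs.png',b);print(a.shape,b.shape)
c=np.load('pics/top0.npz')
print(c['mtx'],ray(c,320,200),ray(c,397,199))
E
```

```text
(484, 792, 3) (589, 798, 3)
[[504.26869819   0.         322.07033799]
 [  0.         504.26869819 197.47028238]
 [  0.           0.           1.        ]] [461.7662843    9.80240315   0.        ] [ 470.57079679 -250.03096558    0.        ]
```

View pics/ct.png

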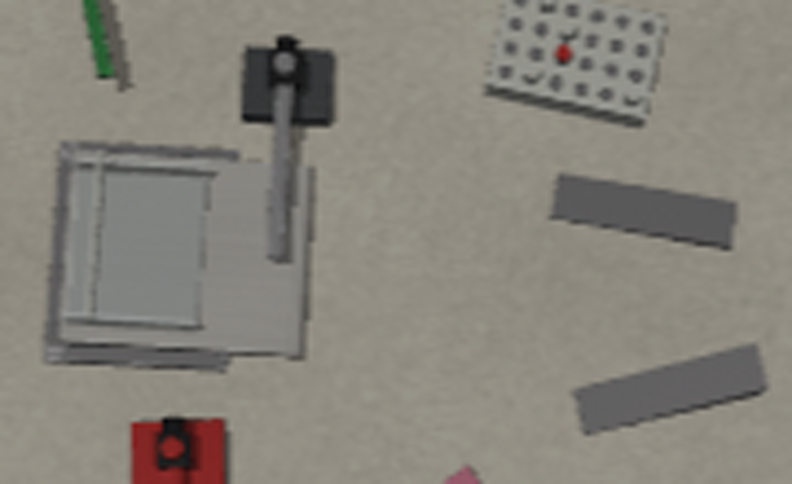

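View pics/cs.png

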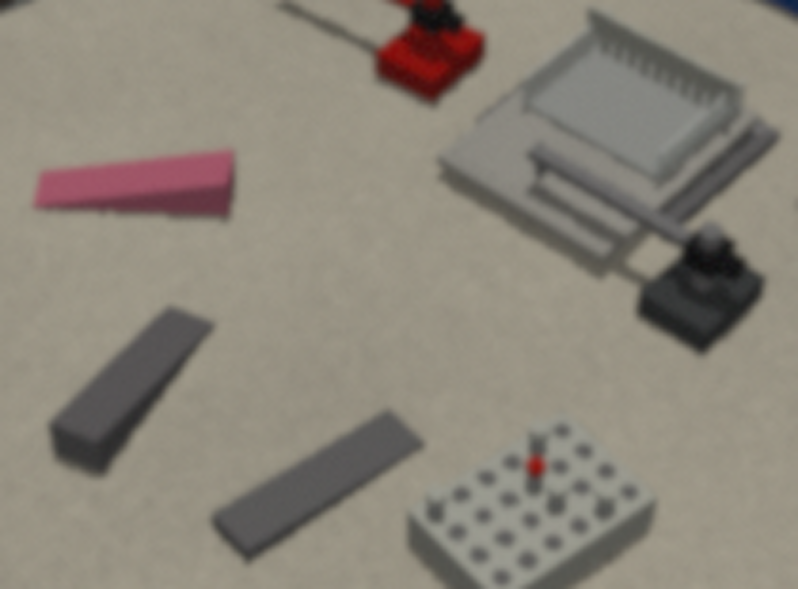

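The crops confirm it. B (top crop toe corners (574,390),(585,433); heel (757,345),(768,387)) has the tall heel and its toe towards the platform, while A is flat. The platform's front edge runs (313,167)–(302,356), with the gauge pin end near (280,258).

```bash
cat > m.py <<'E'
from h import *
def px(s,x,y):
    f,u,v=(4.4,245,110) if s=='t' else (3.8,210,155)
    return (x+.5)/f-.5+u,(y+.5)/f-.5+v
T=np.load('pics/top0.npz');S=np.load('pics/scene0.npz')
def P(s,x,y,z): return ray(T if s=='t' else S,*px(s,x,y),z)[:2].round(1)
E
python3 - <<'E'
from m import *
print('top toe',P('t',574,390,3),P('t',585,433,3),'heel',P('t',757,345,31),P('t',768,387,31))
print('scn toe',P('s',170,307,3),P('s',213,325,3),'heel',P('s',52,428,31),P('s',97,445,31),'heelbase',P('s',58,458,0),P('s',100,475,0))
print('plat front',P('t',314,167,16),P('t',302,357,16),'scene',P('s',440,165,16),P('s',604,272,16))
print('frame rear',P('t',62,145,11),P('t',46,360,11), 'pin arm end',P('t',279,262,50))
im=cams  # unused
f=np.array(sensors.get_state()['eef_rot']);from scipy.spatial.transform import Rotation as R
print(R.from_quat(f).as_matrix().round(3))
# low wedge, vial extents
print('low heel',P('t',736,203,12),P('t',730,247,12),P('t',550,215,3))
E
```

```text
top toe [ 471.1 -175.7] [ 437.9 -184.3] heel [ 503.6 -311.1] [ 471.6 -319. ]
scn toe [ 441.  -185.1] [ 474.2 -178.2] heel [ 477.7 -321.5] [ 508.4 -312.9] heelbase [ 476.8 -320.2] [ 506.4 -312.5]
plat front [639.9  27.3] [490.1  32.9] scene [498.5  29.9] [649.4  19.3]
frame rear [655. 224.] [484.6 229. ] pin arm end [556.1  51.1]
[[ 0.967  0.254 -0.   ]
 [ 0.254 -0.967  0.001]
 [-0.    -0.001 -1.   ]]
low heel [ 618.8 -299.5] [ 583.8 -294.5] [ 608.7 -156.6]
```

```bash
cat > go.py <<'E'
from h import *
import sys
from scipy.spatial.transform import Rotation as Ro
# usage: x y z yaw_of_tool_y (world)
def plan(x,y,z,yaw):
    s=sensors.get_state(); R=Ro.from_quat(s['eef_rot']); p=np.array(s['eef_pos'])
    ty=np.array([np.cos(yaw),np.sin(yaw),0]); tz=np.array([0,0,-1.]); tx=np.cross(ty,tz)
    G=Ro.from_matrix(np.c_[tx,ty,tz])
    print('turn',(R.inv()*G).as_rotvec().round(4),'shift',R.inv().apply(np.array([x,y,z])-p).round(1))
if __name__=='__main__': plan(*map(float,sys.argv[1:]))
E
python3 go.py 485 -299.5 180 0.239
```

```text
turn [-1.300e-03 -1.100e-03 -1.553e+00] shift [ 393.1 -211.6   75.8]
```

```bash
python3 -m crank '[[0,0,-0.18,49,-26,10,100],[0,0,-0.36,98,-53,19,100],[0,0,-0.54,147,-79,28,100],[0,0,-0.72,196,-106,38,100],[0,0,-0.9,245,-132,47,100],[0,0,-1.08,294,-159,57,100],[0,0,-1.26,343,-185,66,100],[0,0,-1.44,393,-212,76,100]]' 40 && python3 -m crank '[[0,0,-0.113,0,0,0,100],[0,0,-0.113,0,0,0,100],[0,0,-0.113,0,0,0,100]]'
python3 - <<'E'
from h import *
im,c=snap('wrist','w1.png'); print(proj(c,[456,-180.5,3]),proj(c,[489,-316,31]),proj(c,[566,28,15]))
E
python3 go.py 485 -299.5 28 0.239
```

```text
time_s: 1.1
eef_pos: [485.9, -298.5, 179.9]
eef_rot: [0.659, 0.752, -0.0, 0.0]
contact_force: [1.5, -1.2, 0.9]
opening: 85.3
gripper_force: 0.0
time_s: 1.48
eef_pos: [484.2, -300.5, 180.1]
eef_rot: [0.619, 0.785, -0.0, -0.0]
contact_force: [-0.7, -0.2, -0.2]
opening: 85.6
gripper_force: 0.0
[318.31934109  28.65707597] [318.90196412 209.51207464] [ 588.62492778 -315.39839277]
turn [-0.0005  0.0003 -0.0039] shift [  0.9   1.  152.3]
```

View pics/w1.png

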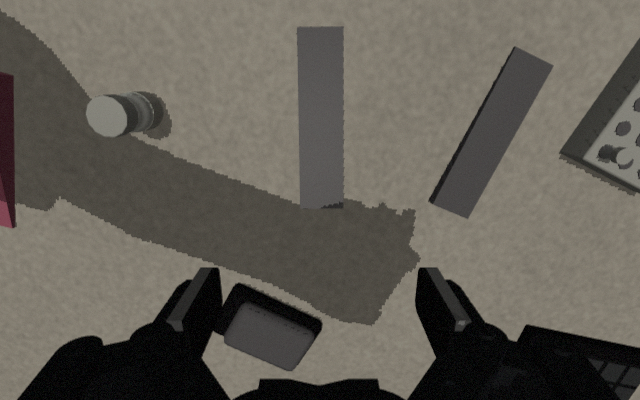

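The wrist view shows the wedge straight ahead, with its toe at (320,27) and heel at (322,208), 1–2 px from my prediction. I'll descend and grip.

```bash
python3 -m crank '[[0,0,0,0.5,1,50,100],[0,0,0,0.5,1,100,100],[0,0,0,0.5,1,140,100],[0,0,0,0.5,1,153,100],[0,0,0,0.5,1,153,100]]' 40 && python3 -m crank '[[0,0,0,0,0,0,20],[0,0,0,0,0,0,20],[0,0,0,0,0,0,20],[0,0,0,0,0,0,20],[0,0,0,0,0,0,20],[0,0,0,0,0,0,20]]' 40
```

```text
time_s: 2.15
eef_pos: [485.7, -299.2, 27.3]
eef_rot: [0.618, 0.786, -0.0, -0.0]
contact_force: [-0.0, -0.6, 1.3]
opening: 85.3
gripper_force: 0.0
time_s: 2.9
eef_pos: [486.4, -299.4, 28.5]
eef_rot: [0.618, 0.786, -0.0, 0.001]
contact_force: [-1.4, -0.2, 6.2]
opening: 35.2
gripper_force: 40.7
```

```bash
python3 go.py 560 -120 48 -0.04
```

```text
turn [0.0012 0.0014 0.2788] shift [156.9 113.9 -19.6]
```

```bash
python3 -m crank '[[0,0,0,0,0,-20,20],[0,0,0.09,40,28,-20,20],[0,0,0.18,80,57,-20,20],[0,0,0.279,120,86,-20,20],[0,0,0.279,157,114,-20,20],[0,0,0.279,157,114,-20,20],[0,0,0.279,157,114,-20,20]]'
python3 - <<'E'
from h import *
im,c=snap('wrist','w2.png')
im,c=snap('top','t2.png')
cv2.imwrite('pics/t2c.png',cv2.resize(cv2.imread('pics/t2.png')[120:220,245:385],None,fx=5,fy=5,interpolation=cv2.INTER_CUBIC))
E
```

```text
time_s: 3.78
eef_pos: [559.4, -119.7, 48.1]
eef_rot: [0.721, 0.693, -0.0, 0.0]
contact_force: [-0.5, -0.0, -1.5]
opening: 35.4
gripper_force: 40.3
```

View pics/w2.png

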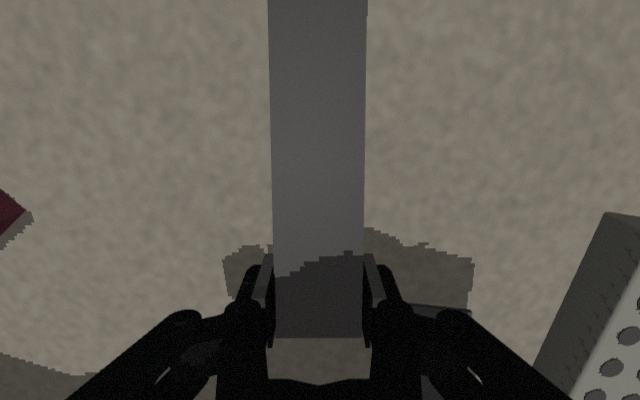

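The wedge is held square (sides at x 272–365, heel at y≈338), but the toe is out of view. I'll check alignment in the top crop.

View pics/t2c.png

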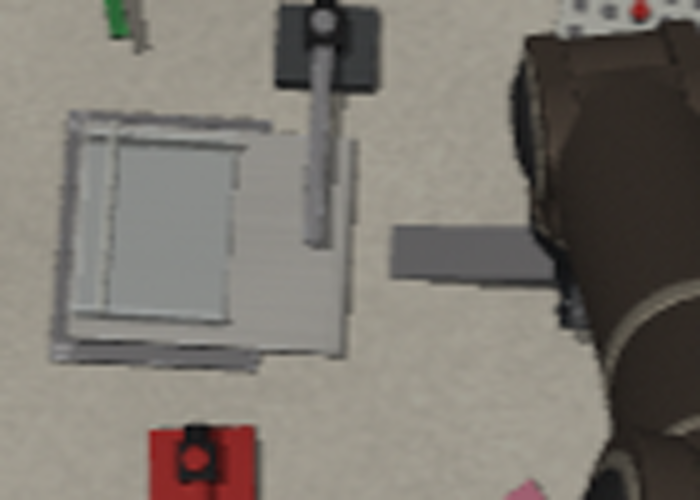

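```bash
python3 - <<'E'
from h import *
c=np.load('pics/t2.npz')
q=lambda x,y,z: ray(c,(x+.5)/5-.5+245,(y+.5)/5-.5+120,z)[:2]
toe=(q(393,226,23)+q(390,279,23))/2; e1,e2=q(357,140,16),q(344,357,16); m=(e1+e2)/2
print(toe,e1,e2,m, np.linalg.norm(e1-e2), np.arctan2(*(e1-e2)[::-1]))
print('frame',q(70,113,11),q(52,362,11),'lat',(toe-m)@[np.cos(.04),-np.sin(.04)],(toe-m)@[np.sin(.04),np.cos(.04)])
E
python3 go.py 559.5 -119.7 29 -0.037
```

```text
[560.1671471   2.0153313] [639.75805615  27.25292697] [489.25040269  32.42125739] [564.50422942  29.83709218] 150.59636578566284 -0.0343258316802163
frame [656.27242407 224.426827  ] [482.70098113 229.09374756] lat -3.221039428905142 -27.972943478808194
turn [-0.0001  0.0009 -0.0049] shift [ 1.4  0.4 18.7]
```

```bash
python3 -m crank '[[0,0,0,0,3,10,20],[0,0,0,0,3,18,20],[0,0,0,0,3,19,20],[0,0,0,0,3,19,20],[0,0,0,0,3,19,20]]'; python3 -m crank '[[0,0,0,0,0,0,20],[0,0,0,0,0,0,20]]'
```

```text
time_s: 4.5
eef_pos: [562.3, -120.4, 28.2]
eef_rot: [0.721, 0.693, -0.0, 0.0]
contact_force: [-0.7, -0.4, 3.9]
opening: 35.1
gripper_force: 41.4
time_s: 4.75
eef_pos: [562.3, -120.4, 28.2]
eef_rot: [0.721, 0.693, -0.0, 0.0]
contact_force: [-1.4, -1.6, 4.8]
opening: 35.6
gripper_force: 41.4
```

```bash
python3 -m crank '[[0,0,0,10,0,-0.5,20],[0,0,0,20,0,-0.5,20],[0,0,0,30,0,-0.5,20],[0,0,0,40,0,-0.5,20],[0,0,0,48,0,-0.5,20],[0,0,0,50,0,-0.5,20],[0,0,0,50,0,-0.5,20]]'; python3 -m crank '[[0,0,0,0,0,0,20],[0,0,0,0,0,0,20]]'
python3 - <<'E'
from h import *
im,c=snap('top','t3.png')
im,c=snap('scene','s3.png')
a=cv2.resize(cv2.imread('pics/t3.png')[120:220,245:385],None,fx=4,fy=4,interpolation=cv2.INTER_CUBIC)[:300,:400]
b=cv2.resize(cv2.imread('pics/s3.png')[150:270,270:430],None,fx=5,fy=5,interpolation=cv2.INTER_CUBIC)
cv2.imwrite('pics/c3.png',b)
E
```

```text
time_s: 5.62
eef_pos: [564.5, -69.7, 28.8]
eef_rot: [0.721, 0.693, -0.0, 0.0]
contact_force: [0.3, 0.0, -1.0]
opening: 35.5
gripper_force: 40.7
time_s: 5.88
eef_pos: [564.4, -70.0, 28.8]
eef_rot: [0.721, 0.693, -0.0, 0.0]
contact_force: [-0.3, -0.5, -1.3]
opening: 35.4
gripper_force: 40.7
```

View pics/c3.png

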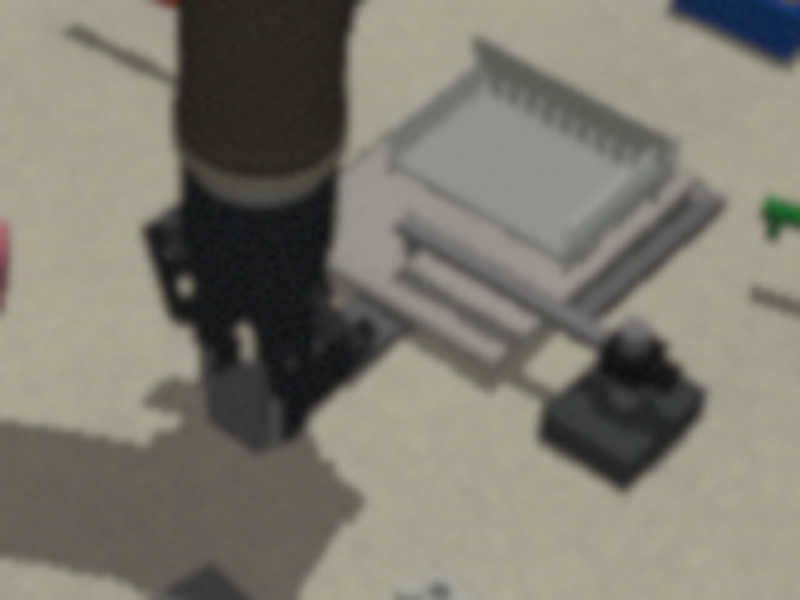

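The wedge toe is under the front edge (crop ~(400,325)), squarely gripped, and the platform is still below the pin. I'll advance while watching the force.

```bash
python3 -m crank '[[0,0,0,5,0,0.2,20],[0,0,0,10,0,0.2,20],[0,0,0,14,0,0.2,20],[0,0,0,17,0,0.2,20],[0,0,0,20,0,0.2,20],[0,0,0,22,0,0.2,20],[0,0,0,24,0,0.2,20]]' 60; python3 -m crank '[[0,0,0,2,0,0,20],[0,0,0,4,0,0,20],[0,0,0,6,0,0,20],[0,0,0,8,0,0,20]]';python3 -m crank '[[0,0,0,1,0,0,20],[0,0,0,2,0,0,20],[0,0,0,3,0,0,20],[0,0,0,4,0,0,20]]'
```

```text
time_s: 6.85
eef_pos: [565.2, -47.0, 28.5]
eef_rot: [0.722, 0.692, -0.001, 0.0]
contact_force: [-0.5, -4.7, -2.7]
opening: 34.9
gripper_force: 65.9
time_s: 7.35
eef_pos: [565.5, -39.0, 28.5]
eef_rot: [0.722, 0.692, -0.001, 0.0]
contact_force: [-0.8, -5.8, -1.9]
opening: 34.9
gripper_force: 65.9
time_s: 7.85
eef_pos: [565.6, -35.1, 28.5]
eef_rot: [0.722, 0.692, -0.001, 0.0]
contact_force: [-0.6, -5.2, -1.6]
opening: 34.8
gripper_force: 65.9
```

```bash
for i in 1 2; do python3 -m crank '[[0,0,0,0.7,0,0.1,20],[0,0,0,1.4,0,0.1,20],[0,0,0,2,0,0.1,20]]'|egrep 'pos|contact';done; python3 -m crank '[[0,0,0,0.7,0,0,20],[0,0,0,1.4,0,0,20],[0,0,0,2,0,0,20]]'|egrep 'pos|contact'
```

```text
eef_pos: [565.7, -33.1, 28.4]
contact_force: [-0.3, -5.4, -0.9]
eef_pos: [565.8, -31.2, 28.3]
contact_force: [-1.5, -5.4, -0.8]
eef_pos: [565.9, -29.2, 28.3]
contact_force: [-1.1, -5.2, -1.7]
```

```bash
for i in 1 2 3; do python3 -m crank '[[0,0,0,0.7,0,0,20],[0,0,0,1.4,0,0,20],[0,0,0,2,0,0,20]]'|egrep 'pos|contact';done; python3 - <<'E'
from h import *
for i in range(3): print(sensors.get_state()['contact_force'])
E
```

```text
eef_pos: [566.0, -27.3, 28.4]
contact_force: [-0.8, -4.8, -0.5]
eef_pos: [566.1, -25.2, 28.4]
contact_force: [-0.4, -6.6, -0.9]
eef_pos: [566.2, -23.2, 28.3]
contact_force: [0.0, -5.0, -0.2]
[ 0.01505416 -5.0071102  -0.22608678]
[ 0.01505416 -5.0071102  -0.22608678]
[ 0.01505416 -5.0071102  -0.22608678]
```

```bash
python3 -m crank '[[0,0,0,0.5,0,0,20],[0,0,0,1,0,0,20],[0,0,0,1.5,0,0,20]]'|egrep 'pos|contact'
```

```text
eef_pos: [566.2, -21.7, 28.3]
contact_force: [-0.8, -5.8, -0.3]
```

```bash
python3 -m crank '[[0,0,0,0.5,0,0,20],[0,0,0,1,0,0,20],[0,0,0,1.5,0,0,20]]'|egrep 'pos|contact'
```

```text
eef_pos: [566.3, -20.2, 28.4]
contact_force: [-0.4, -5.8, -0.2]
```

```bash
python3 - <<'E'
from h import *
im,c=snap('scene','s4.png')
b=cv2.resize(cv2.imread('pics/s4.png')[180:240,330:410],None,fx=10,fy=10,interpolation=cv2.INTER_CUBIC)
cv2.imwrite('pics/c4.png',b)
E
```

```text
(no output)
```

View pics/c4.png

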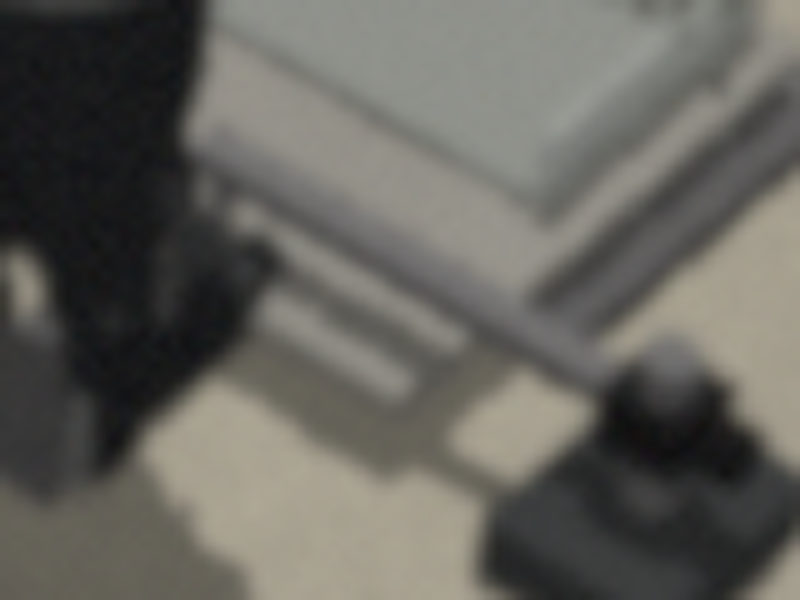

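The gripper hides the pin (~(235,190)), so I'll carry on by feel.

```bash
python3 -m crank '[[0,0,0,0.5,0,0,20],[0,0,0,1,0,0,20],[0,0,0,1.5,0,0,20]]'|egrep 'pos|contact'
```

```text
eef_pos: [566.4, -18.7, 28.3]
contact_force: [-0.4, -5.2, -1.4]
```

```bash
python3 -m crank '[[0,0,0,0.4,0,0,20],[0,0,0,0.8,0,0,20],[0,0,0,1.2,0,0,20]]'|egrep 'pos|contact'
```

```text
eef_pos: [566.4, -17.5, 28.3]
contact_force: [0.3, -5.6, -0.9]
```

```bash
python3 -m crank '[[0,0,0,0.5,0,0,20],[0,0,0,1,0,0,20],[0,0,0,1.5,0,0,20]]'|egrep 'pos|contact'
```

```text
eef_pos: [566.4, -16.0, 28.3]
contact_force: [-0.8, -6.3, -1.1]
```

```bash
python3 -m crank '[[0,0,0,0.4,0,0,20],[0,0,0,0.8,0,0,20],[0,0,0,1.2,0,0,20]]'|egrep 'pos|contact'
```

```text
eef_pos: [566.5, -14.8, 28.3]
contact_force: [0.4, -5.5, -0.3]
```

```bash
python3 -m crank '[[0,0,0,0.5,0,0,20],[0,0,0,1,0,0,20],[0,0,0,1.5,0,0,20]]'|egrep 'time|pos|contact'
```

```text
time_s: 12.78
eef_pos: [566.6, -13.3, 28.3]
contact_force: [0.4, -5.3, -1.2]
```

```bash
python3 -m crank '[[0,0,0,0.4,0,0,20],[0,0,0,0.8,0,0,20],[0,0,0,1.2,0,0,20]]'|egrep 'pos|contact'
```

```text
eef_pos: [566.6, -12.1, 28.3]
contact_force: [-0.5, -7.1, -0.7]
```

```bash
python3 -m crank '[[0,0,0,0.3,0,0,20],[0,0,0,0.6,0,0,20]]'|egrep 'pos|contact'
```

```text
eef_pos: [566.6, -11.5, 28.3]
contact_force: [-0.3, -6.3, -1.2]
```

```bash
python3 -m crank '[[0,0,0,0.3,0,0,20],[0,0,0,0.6,0,0,20],[0,0,0,0.9,0,0,20]]'|egrep 'pos|contact'
```

```text
eef_pos: [566.7, -10.6, 28.3]
contact_force: [-0.1, -6.5, -1.4]
```

```bash
python3 -m crank '[[0,0,0,0.3,0,0,20],[0,0,0,0.6,0,0,20],[0,0,0,0.9,0,0,20]]'|egrep 'pos|contact'
```

```text
eef_pos: [566.7, -9.7, 28.3]
contact_force: [-0.8, -5.4, -1.0]
```

```bash
python3 -m crank '[[0,0,0,0.4,0,0,20],[0,0,0,0.8,0,0,20],[0,0,0,1.2,0,0,20]]'|egrep 'pos|contact'
```

```text
eef_pos: [566.8, -8.5, 28.3]
contact_force: [0.2, -5.3, -0.0]
```

```bash
python3 -m crank '[[0,0,0,0.4,0,0,20],[0,0,0,0.8,0,0,20],[0,0,0,1.2,0,0,20]]'|egrep 'pos|contact'
```

```text
eef_pos: [566.8, -7.3, 28.3]
contact_force: [-1.1, -5.2, -1.1]
```

```bash
python3 -m crank '[[0,0,0,0.4,0,0,20],[0,0,0,0.8,0,0,20],[0,0,0,1.2,0,0,20]]'|egrep 'pos|contact'
```

```text
eef_pos: [566.8, -6.1, 28.3]
contact_force: [0.1, -6.4, -0.8]
```

```bash
python3 -m crank '[[0,0,0,0.4,0,0,20],[0,0,0,0.8,0,0,20],[0,0,0,1.2,0,0,20]]'|egrep 'pos|contact'
```

```text
eef_pos: [566.9, -5.2, 28.4]
contact_force: [-0.6, -6.5, -1.2]
```

```bash
python3 -m crank '[[0,0,0,0.3,0,0,20],[0,0,0,0.6,0,0,20]]'|egrep 'pos|contact'
```

```text
eef_pos: [566.9, -4.8, 28.3]
contact_force: [-0.4, -7.7, -0.6]
```

```bash
python3 -m crank '[[0,0,0,0.3,0,0,20],[0,0,0,0.5,0,0,20],[0,0,0,0.5,0,0,20]]'|egrep 'pos|contact'
```

```text
eef_pos: [566.9, -4.6, 28.3]
contact_force: [-0.7, -7.4, -0.3]
```

```bash
python3 -m crank '[[0,0,0,0.3,0,0,20],[0,0,0,0.5,0,0,20],[0,0,0,0.5,0,0,20]]'|egrep 'pos|contact'
```

```text
eef_pos: [566.9, -4.4, 28.3]
contact_force: [-0.9, -8.6, -1.4]
```

```bash
python3 -m crank '[[0,0,0,0.3,0,0,20],[0,0,0,0.6,0,0,20],[0,0,0,0.6,0,0,20]]'|egrep 'pos|contact'
```

```text
eef_pos: [566.9, -4.1, 28.3]
contact_force: [-1.3, -10.1, -0.1]
```

```bash
python3 -m crank '[[0,0,0,0.3,0,0,20],[0,0,0,0.6,0,0,20],[0,0,0,0.6,0,0,20]]'|egrep 'pos|contact'
```

```text
eef_pos: [566.9, -3.9, 28.3]
contact_force: [-0.7, -10.0, 0.4]
```

```bash
python3 -m crank '[[0,0,0,0.3,0,0,20],[0,0,0,0.6,0,0,20],[0,0,0,0.6,0,0,20]]'|egrep 'pos|contact'
```

```text
eef_pos: [566.9, -3.6, 28.3]
contact_force: [-1.0, -11.2, 0.6]
```

```bash
python3 -m crank '[[0,0,0,0.3,0,0,20],[0,0,0,0.6,0,0,20],[0,0,0,0.6,0,0,20]]'|egrep 'pos|contact'
```

```text
eef_pos: [566.9, -3.4, 28.3]
contact_force: [-0.5, -12.6, -0.6]
```

```bash
python3 -m crank '[[0,0,0,0.3,0,0,20],[0,0,0,0.3,0,0,20]]'|egrep 'pos|contact'; python3 -m crank '[[0,0,0,-0.6,0,0,20],[0,0,0,-1.2,0,0,20],[0,0,0,-1.8,0,0,20],[0,0,0,-1.8,0,0,20]]'|egrep 'pos|contact'
```

```text
eef_pos: [566.9, -3.3, 28.3]
contact_force: [-1.1, -11.8, 0.7]
eef_pos: [566.9, -3.3, 28.3]
contact_force: [-0.0, -7.4, -1.1]
```

```bash
python3 -m crank '[[0,0,0,-0.7,0,0,20],[0,0,0,-1.5,0,0,20],[0,0,0,-2.2,0,0,20],[0,0,0,-2.2,0,0,20]]'|egrep 'pos|contact'; python3 -m crank '[[0,0,0,0,0,0,30],[0,0,0,0,0,0,60],[0,0,0,0,0,0,70],[0,0,0,0,0,0,70],[0,0,0,0,0,0,70],[0,0,0,0,0,0,70]]'
```

```text
eef_pos: [567.0, -3.4, 28.3]
contact_force: [-1.1, -4.4, -0.6]
time_s: 20.15
eef_pos: [567.1, -2.9, 28.4]
eef_rot: [0.721, 0.693, 0.0, 0.0]
contact_force: [-0.3, -0.2, 0.7]
opening: 59.8
gripper_force: 0.0
```

Released cleanly. Next I retreat backwards (-y), then up, and check.

```bash
python3 -m crank '[[0,0,0,-20,0,0,80],[0,0,0,-50,0,0,80],[0,0,0,-90,0,-20,80],[0,0,0,-120,0,-60,80],[0,0,0,-160,0,-110,80],[0,0,0,-190,0,-150,80],[0,0,0,-190,0,-150,80],[0,0,0,-190,0,-150,80]]'
python3 - <<'E'
from h import *
im,c=snap('scene','s5.png')
b=cv2.resize(cv2.imread('pics/s5.png')[160:250,290:410],None,fx=6.6,fy=6.6,interpolation=cv2.INTER_CUBIC)
cv2.imwrite('pics/c5.png',b)
E
```

```text
time_s: 21.15
eef_pos: [558.6, -193.5, 177.8]
eef_rot: [0.721, 0.692, -0.0, -0.0]
contact_force: [0.2, -0.0, -0.3]
opening: 68.0
gripper_force: 0.0
```

View pics/c5.png

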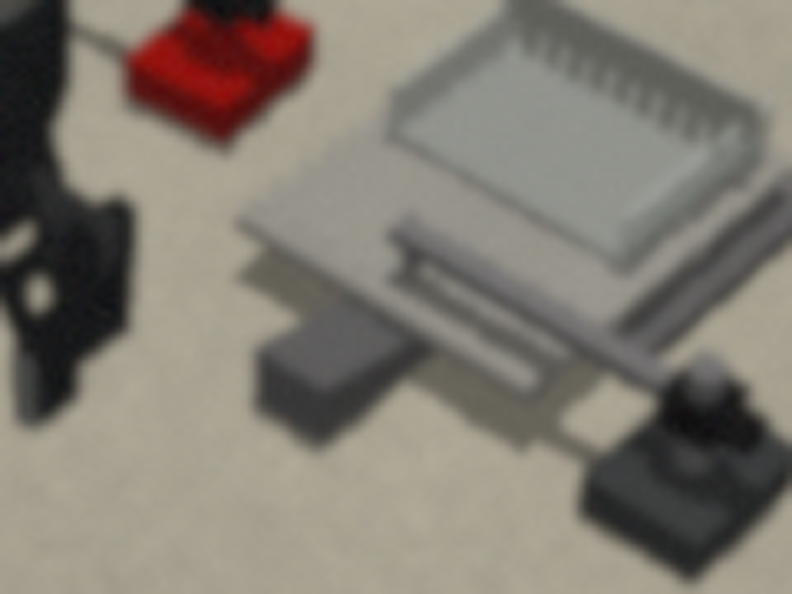

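The wedge lies square under the middle of the front edge (heel at ~(315,400)), and the platform is up with the pin at (405,270) touching the plate. The robot is clear, so I'm handing in.

```bash
python3 -c "
from station import job
print(job.finish_job())"
```

```text
the job is handed in; nothing more can be done
None
```

I handed the job in at about 21 s: the tall wedge is roughly 80 mm in, square under the middle of the platform's front edge, and released; from the rise in push, the platform bears on the gauge pin with an estimated 3–7 N. No verdict was returned.

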